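# Pack the specimen carrier in order

### The arm

A 7-joint arm with a two-finger parallel gripper is mounted at the origin on the work surface. World frame = base frame: x ahead of the robot, y to its left, z up, the work surface at z = 0. Lengths are in m, angles in rad, forces in N, time in s.
With the tool pointing down it reaches from about 0.4 to 0.85 m from the base axis. Payload 10.4 kg.
Tool frame: the origin (TCP) lies at the very end of the fingers, on their centre line; the grasp point (between the pads) lies 19 mm behind it; x points along the fingers, z is the direction in which the jaws open and shut, and the axes are right-handed (so a half turn about x gives the same grasp; the last joint's range is limited). The gripper opens to 85 mm and grips with 20 to 120 N. Pads are 22 mm wide; open, the fingers measure 114 mm over their backs; the gripper's body (76 mm by 85 mm) begins 54 mm behind the grasp point. The pads swing forward as they close: fully open they stand 13 mm farther back than shut.
Start: joints at [1.108, 0.332, -0.065, 1.46, 0.022, 1.35, -0.088], TCP at [0.266, -0.566, 0.231] pointing down, gripper open.
Joint ranges: [-2.6, 2.6], [-0.5, 2.12], [-1.47, 1.34], [0.16, 2.42], [-1.27, 4.41], [0.06, 2.06], [-2.6, 2.6]. Speed limits (rad/s): [2.22, 2.22, 2.79, 2.79, 3.14, 3.14, 3.14].

### API

Orientations are given as a unit quaternion [x, y, z, w].
In Python, from workcell import telemetry, viewer, manip, spot_in, mark_of gives the robot as it stands. The module is installed in compiled form; this text tells all that it offers.
- The arm moves only by the shell command python3 -m crank 'ROWS' [FORCE]. ROWS is JSON, a list of rows, each a list of 3 entries, a list of its own where there are three numbers: the closure, from 0 (fully open) to 1 (shut), then the shift along the world's x, y, z in cm, then the turn, a rotation vector about the world's x, y, z in rad. A call has 1 to 12 rows; each row shifts and turns the commanded pose from where the row before left it; what a row does not reach is not made up. A row lasts 1/12 s, in which the tool goes at most 41.7 mm and 7.16 degrees, less where a joint would pass 70% of its speed; a pose out of reach is approached as far as the arm can. A call with a gripper value outside its range is refused whole. The fingers move at their own pace and stop on an object; FORCE is the grip in N (left out, the last holds). Time passes only in rows, so rows that do not move let the fingers close. It gives the time, the measured TCP pose, the force and the opening at its end, in the units of the state.
- telemetry.get_obs(): the state, without advancing time (a new reading comes with each control period).
- viewer.camera(name): name is "scene" or "top" or "wrist"; returns a dict with "frame" (384x512x3 uint8, red, green, blue), "intrinsics" (3x3 intrinsics, pixels), "k1" (the pictures are not rectified: a ray, as slopes to the right and down, at radius r is drawn at 1 + k1 r^2 times it, then the intrinsics apply), "cam_to_world" (4x4, takes a point from camera to world coordinates). Camera axes: x right, y up, looking along -z (the intrinsics and any distortion apply to the point x, -y, -z); pixel columns grow to the right and rows downward; lengths in m; the calibration is good to about 2 mm. A picture is of the moment at which its call begins. There is no depth.
- manip.hand_in(): hands the job in, once; it reports no verdict.
Trained networks look in a picture, given as the dict that the camera call returned (one of the last four; its "shot" number tells which), for a name from the list of things; names that differ only in an ending like _2 or _b are one class to them, and where a whole thing is asked for, a point or a joint stands for the part that bears it (a point fixed in the world has none). Each returns a list of dicts, best first, with "conf" (0 to 1); they miss things now and then, are a little off and sometimes report something else, mostly with a low value. They report only what shows in the picture. A call takes as long as a camera call.
- spot_in(thing, picture): "location" ([x, y, z] in m, in the coordinates of the camera as it stood for that picture, good to about 4 mm: the middle of the surface that is visible of it).
- mark_of(thing, picture): "location" ([x, y, z] in m, in the coordinates of the camera as it stood for that picture, good to about 4 mm: a listed point, or the origin of a listed thing).
The state is a dict: "clock": time; "joint_pos": joint angles; "joint_velocities": joint speeds; "tau": joint torques, N m; "position": TCP position; "ee_rot": TCP orientation; "ft_force": force on the tool from outside, world axes, zero at the start; "torque": the same for the moment, N m; "grip_width": opening from 0.0 (shut) to 1.0 (fully open).
Only numpy, scipy, OpenCV 4.12 (cv2) and the standard library are available. Lean on these libraries where they do the work, as an engineer would, in place of code of your own. Each camera call takes 0.05 s, during which the arm holds its last target. There are 200 camera calls.

### The job

Pack the specimen carrier for the courier: into the blue carrier base set the grey tray of green-capped vials, on it the white tray of purple-capped tubes, on that the orange slide tray, and last the blue lid, each lined up with the piece below and seated fully home. Set every piece down gently rather than dropping it, and leave the white tray with yellow-capped tubes where it is.

Things in the scene. Friction and masses are not known exactly. Their poses are not given: they have to be found in the camera images.
- carrier: Blue carrier base, fixed to the table: a plate 76 x 130 mm (x by y), 8 mm thick, with a blue rim on it, 56 x 100 mm outside, 48 x 92 mm inside, rim top 16 mm above the table. Origin: centre of the underside; x across the short side, y along the long side, z up. The vial tray's origin is 11 mm above this origin when seated.
- vial_tray: Grey stacking tray, 40 mm high, open on top, with six fixed vials with green caps. Body 56 x 100 mm (x by y) over a foot 38 x 82 mm, 5 mm high, that drops with 5 mm play all round into the rim below, either way round. Origin: centre of the foot's underside, z up. Mouth 48 x 92 mm. Starts upright. About 250 g. The tube tray's origin is 35 mm above this origin when seated.
- tube_tray: White stacking tray, 32 mm high, open on top, with three fixed lying tubes with PURPLE caps. Body 56 x 100 mm (x by y) over a foot 38 x 82 mm, 5 mm high, that drops with 5 mm play all round into the rim below, either way round. Origin: centre of the foot's underside, z up. Mouth 48 x 92 mm. Starts upright. About 180 g. The slide tray's origin is 27 mm above this origin when seated.
- slide_tray: Orange stacking tray, 30 mm high, open on top, with two fixed glass slides on a black pad. Body 56 x 100 mm (x by y) over a foot 38 x 82 mm, 5 mm high, that drops with 5 mm play all round into the rim below, either way round. Origin: centre of the foot's underside, z up. Mouth 48 x 92 mm. Starts upright. About 160 g. The lid's origin is 25 mm above this origin when seated.
- lid: Blue lid, 13 mm thick overall, with a white upright grip bar on top: 14 mm wide (x), 60 mm long (y), rising from 13 to 41 mm above the origin, centred. Body 56 x 100 mm (x by y) over a foot 38 x 82 mm, 5 mm high, that drops with 5 mm play all round into the rim below, either way round. Origin: centre of the foot's underside, z up. About 130 g. Starts upright.
- old_tray: White stacking tray of the same shape as the tube tray, 32 mm high and 56 x 100 mm, but its three tubes have YELLOW caps. Not part of this job; loose, to be left alone. Origin: centre of the underside; axes as for the tube tray.

How it is judged:
On the way, in this order (a step that is already met when the one before it is completed fails the run):
1. vial tray seated in the carrier base (horizontal distance between vial_tray and carrier below 0.009 m and z of vial_tray in the frame of carrier between 0.008 and 0.014 m and angle between the x axis of vial_tray and the x axis of carrier, either way round below 0.15 rad and angle between vial_tray's own z axis and vertical below 0.06 rad), for 0.2 s.
2. purple-capped tube tray seated on the vial tray (horizontal distance between tube_tray and vial_tray below 0.009 m and z of tube_tray in the frame of vial_tray between 0.032 and 0.038 m and angle between the x axis of tube_tray and the x axis of vial_tray, either way round below 0.15 rad and angle between tube_tray's own z axis and vertical below 0.06 rad), for 0.2 s.
3. slide tray seated on the tube tray (horizontal distance between slide_tray and tube_tray below 0.009 m and z of slide_tray in the frame of tube_tray between 0.024 and 0.03 m and angle between the x axis of slide_tray and the x axis of tube_tray, either way round below 0.15 rad and angle between slide_tray's own z axis and vertical below 0.06 rad), for 0.2 s.
4. lid seated on the slide tray (horizontal distance between lid and slide_tray below 0.009 m and z of lid in the frame of slide_tray between 0.022 and 0.028 m and angle between the x axis of lid and the x axis of slide_tray, either way round below 0.15 rad and angle between lid's own z axis and vertical below 0.06 rad), for 0.2 s.
At the end, for the whole second after the job is handed in: From bottom to top on the carrier base: vial tray, purple-capped tube tray, slide tray, lid; each seated within 3 mm in height, 9 mm sideways and 0.15 rad in yaw of the piece below and upright within 0.06 rad, all released and at rest; the yellow-capped tray within 20 mm of its start (all of step 1 and all of step 2 and all of step 3 and all of step 4 and linear speed of each of vial_tray, tube_tray, slide_tray, lid below 0.02 m/s and contact force between the fingers and vial_tray below 0.1 N and contact force between the fingers and tube_tray below 0.1 N and contact force between the fingers and slide_tray below 0.1 N and contact force between the fingers and lid below 0.1 N and distance of old_tray from where it was at the start of the episode below 0.02 m); the robot touches nothing.
It fails at once if the yellow-capped tray is moved by more than 20 mm (distance of old_tray from where it was at the start of the episode above 0.02 m).
It fails at once if a piece is dropped from more than about 2 cm (out of the fingers and faster than 0.6 m/s) ((contact force between the fingers and vial_tray below 0.05 N and linear speed of vial_tray above 0.6 m/s) or (contact force between the fingers and tube_tray below 0.05 N and linear speed of tube_tray above 0.6 m/s) or (contact force between the fingers and slide_tray below 0.05 N and linear speed of slide_tray above 0.6 m/s) or (contact force between the fingers and lid below 0.05 N and linear speed of lid above 0.6 m/s)).
It also fails if it takes over 120 s, if anything falls off the work surface, if the arm or the gripper's body presses on something with over 40 N, if the wrist force passes 120 N, or if a joint passes its speed limit or range.

## Working session

There is one attempt and no reset: what is moved stays moved. The work goes in short steps, Python scripts to look and compute and a shell command to move; the robot and the scene stay as the last step left them, time stands still between calls to the robot, and variables do not carry over. Pictures are saved under pics/ and viewed, about 12 in all and at most 16, crops included, and the job is handed in when it is done.

```bash
mkdir -p pics; cat > h.py <<'E'
import numpy as np, cv2
from workcell import telemetry, viewer, manip, spot_in, mark_of
def w(p,l): return (p["cam_to_world"]@np.r_[l,1])[:3]
def px(p,X):
    c=np.linalg.inv(p["cam_to_world"])@np.r_[X,1]; s=np.array([c[0],-c[1]])/-c[2]
    s=s*(1+p["k1"]*(s@s)); K=p["intrinsics"]; return K[0,0]*s[0]+K[0,2],K[1,1]*s[1]+K[1,2]
def ray(p,u,v,z):
    "pixel -> world point at height z"
    K=p["intrinsics"]; d=np.array([(u-K[0,2])/K[0,0],(v-K[1,2])/K[1,1]]); s=d.copy()
    for _ in range(20): s=d/(1+p["k1"]*(s@s))
    M=p["cam_to_world"]; r=M[:3,:3]@np.array([s[0],-s[1],-1]); o=M[:3,3]; return o+r*(z-o[2])/r[2]
def save(p,n,up=1.5): cv2.imwrite(f"pics/{n}.png",cv2.resize(p["frame"][:,:,::-1],None,fx=up,fy=up))
E
python3 - <<'E'
from h import *
np.set_printoptions(precision=4,suppress=True)
o=telemetry.get_obs(); print(o)
for c in ("top","scene"):
    p=viewer.camera(c); save(p,c+"0"); print(c,p["cam_to_world"][:3,3])
    for t in "carrier vial_tray tube_tray slide_tray lid old_tray".split():
        print(t,[(round(d["conf"],2),w(p,d["location"]),np.round(px(p,w(p,d["location"])))) for d in mark_of(t,p)[:3]])
E
```

```text
{'clock': 0.0, 'joint_pos': array([ 1.1084,  0.3329, -0.0647,  1.461 ,  0.0216,  1.3499, -0.0885]), 'joint_velocities': array([ 0.0007,  0.0002, -0.001 , -0.0005,  0.0014,  0.0002, -0.0007]), 'tau': array([ -0.0005, -62.5444,   0.0487, -39.1597,   0.0161,   0.01  ,
        -0.    ]), 'position': array([ 0.2659, -0.5652,  0.2305]), 'ee_rot': array([ 0.3791,  0.5975, -0.3786,  0.5966]), 'ft_force': array([-0.8587, -0.1459, -0.3041]), 'torque': array([-0.0177, -0.0319, -0.0041]), 'grip_width': 0.9979625126472375}
top [ 0.3776 -0.0045  0.8844]
carrier [(0.69, array([ 0.4522, -0.1002, -0.0009]), array([290., 230.]))]
vial_tray [(0.66, array([ 0.4825,  0.2488, -0.0007]), array([150., 226.]))]
tube_tray [(0.65, array([0.4579, 0.0991, 0.0016]), array([210., 233.]))]
slide_tray [(0.8, array([ 0.4643, -0.2741,  0.0011]), array([358., 221.]))]
lid [(0.64, array([ 0.6242, -0.2064, -0.0006]), array([325., 162.]))]
old_tray [(0.64, array([ 0.6411,  0.2041, -0.0026]), array([167., 165.]))]
scene [1.1939 0.5769 0.8916]
carrier [(0.95, array([ 0.453 , -0.1034, -0.0053]), array([244., 171.])), (0.66, array([0.4574, 0.0958, 0.0002]), array([301., 205.]))]
vial_tray [(0.84, array([ 0.4864,  0.2533, -0.    ]), array([345., 244.])), (0.29, array([ 0.6261, -0.2023,  0.0032]), array([173., 184.]))]
tube_tray [(0.9, array([0.4583, 0.0939, 0.0023]), array([300., 205.]))]
slide_tray [(0.82, array([ 0.4688, -0.2765, -0.0004]), array([197., 146.]))]
lid [(0.96, array([ 0.6257, -0.2014, -0.0022]), array([174., 186.]))]
old_tray [(0.76, array([0.639 , 0.2052, 0.0013]), array([290., 271.]))]
```

View pics/top0.png

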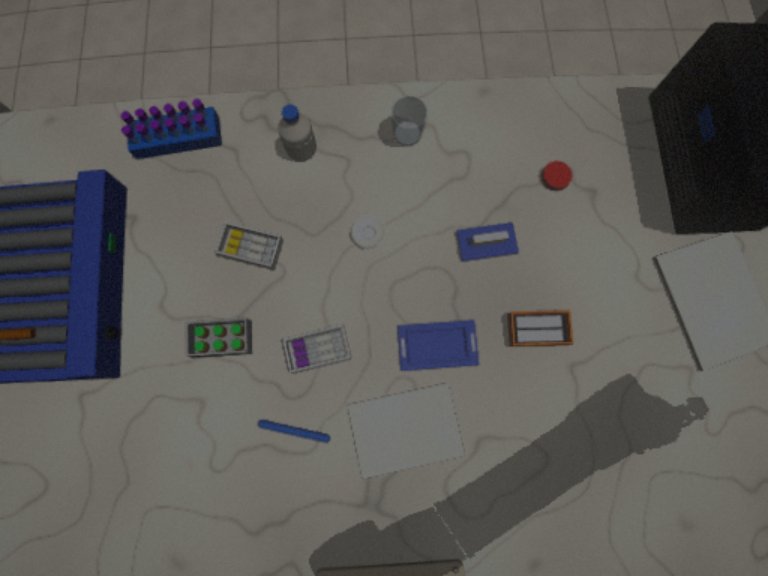

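View pics/scene0.png

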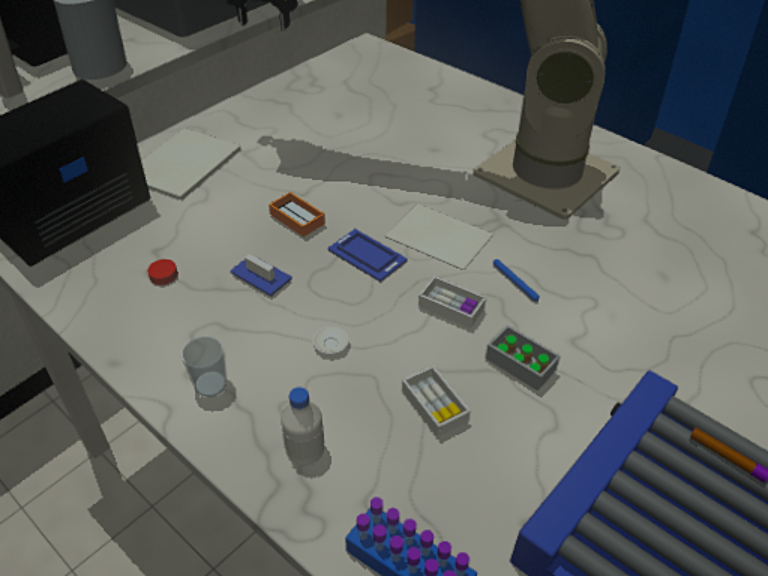

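The networks and both pictures agree on all six pieces. In `top0`, the carrier is at about (438,345), vials (220,338), purple tubes (316,349), slides (540,328), lid (488,241) and the yellow-capped tray (249,247). I'll pass over the carrier first and look from close by.

```bash
python3 -m crank '[[0,[1.5,3.8,0],[0,0,0.099]],[0,[1.5,3.8,0],[0,0,0.099]],[0,[1.5,3.8,0],[0,0,0.099]],[0,[1.5,3.8,0],[0,0,0.099]],[0,[1.5,3.8,0],[0,0,0.099]],[0,[1.5,3.8,0],[0,0,0.099]],[0,[1.5,3.8,0],[0,0,0.099]],[0,[1.5,3.8,0],[0,0,0.099]],[0,[1.5,3.8,0],[0,0,0.099]],[0,[1.5,3.8,0],[0,0,0.099]],[0,[1.5,3.8,0],[0,0,0.099]],[0,[1.5,3.8,0],[0,0,0.099]]]'
cat >> h.py <<'E'
def tool():
    from scipy.spatial.transform import Rotation as R
    o=telemetry.get_obs(); m=R.from_quat(o["ee_rot"]).as_matrix()
    print("t",round(o["clock"],2),"tcp",np.round(o["position"],4),"jawyaw",round(np.arctan2(m[1,2],m[0,2]),3),"down",np.round(m[:,0],3),"F",np.round(o["ft_force"],1),"w",round(o["grip_width"],3))
    return o["position"]
E
python3 - <<'E'
from h import *
np.set_printoptions(precision=4,suppress=True)
tool(); p=viewer.camera("wrist"); save(p,"w1"); print(p["cam_to_world"])
for t in ("carrier","tube_tray","slide_tray","lid"): print(t,[(round(d["conf"],2),w(p,d["location"]),np.round(px(p,w(p,d["location"])))) for d in mark_of(t,p)[:2]])
E
```

```text
clock: 1.7
position: [0.4465, -0.1076, 0.2317]
ee_rot: [-0.022, 0.706, 0.022, 0.707]
ft_force: [1.4, -0.6, 0.3]
grip_width: 1.0
t 1.7 tcp [ 0.4465 -0.1076  0.2317] jawyaw 0.062 down [ 0.001 -0.001 -1.   ] F [ 1.4 -0.6  0.3] w 1.0
[[ 0.9982 -0.0579 -0.0175  0.4407]
 [ 0.0605  0.957   0.2837 -0.036 ]
 [ 0.0003 -0.2842  0.9588  0.3743]
 [ 0.      0.      0.      1.    ]]
carrier [(0.67, array([ 0.4494, -0.1012, -0.0015]), array([258., 158.]))]
tube_tray []
slide_tray [(0.83, array([ 0.4657, -0.2752,  0.0026]), array([262., 281.]))]
lid [(0.72, array([ 0.6202, -0.2032,  0.0032]), array([379., 241.]))]
```

View pics/w1.png

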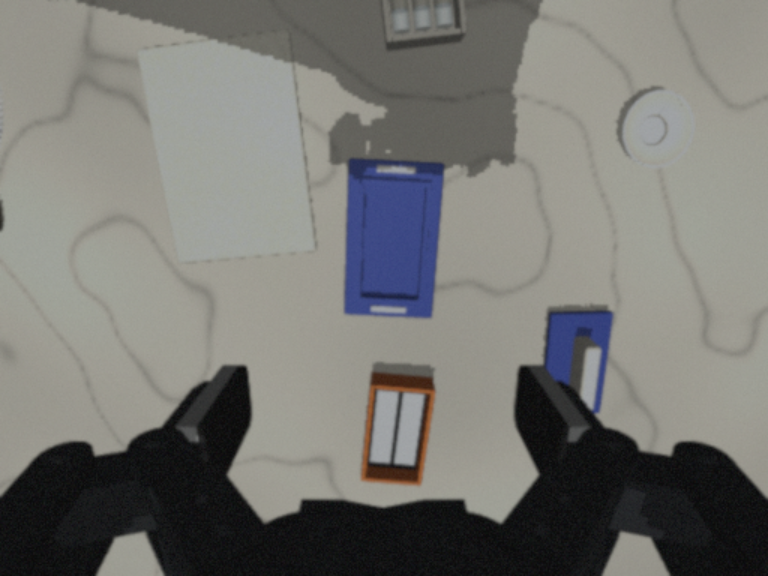

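`w1` shows the carrier plate, with corners at about (348,159), (442,162), (432,317) and (346,314). The slide tray's top is at (372,375)–(420,483) and the lid is at right near (580,360). I'll project the corners at their known heights.

```bash
cat >> h.py <<'E'
def fit(p,c,z,s=1.5):
    "corners in saved-picture px, order far-left, far-right, near-right, near-left -> centre,sizes,yaw"
    P=np.array([ray(p,u/s,v/s,z)[:2] for u,v in c]); a=(P[1]-P[0]+P[2]-P[3])/2; b=(P[0]-P[3]+P[1]-P[2])/2
    print("ctr",np.round(P.mean(0),4),"size",np.round([np.hypot(*a),np.hypot(*b)],4),"yaw short",round(np.arctan2(a[1],a[0]),3),"yaw long",round(np.arctan2(-b[0],b[1]),3))
E
python3 - <<'E'
from h import *
p=viewer.camera("wrist")
fit(p,[(348,159),(442,162),(432,317),(346,314)],.008)
fit(p,[(372,386),(434,387),(420,483),(361,480)],.030)
E
```

```text
ctr [ 0.4522 -0.1054] size [0.0736 0.1284] yaw short 0.022 yaw long 0.023
ctr [ 0.4663 -0.2742] size [0.0535 0.0986] yaw short 0.014 yaw long -0.046
```

```bash
python3 -m crank '[[0,[0.3,3.9,0],[0,0,0]],[0,[0.3,3.9,0],[0,0,0]],[0,[0.3,3.9,0],[0,0,0]],[0,[0.3,3.9,0],[0,0,0]],[0,[0.3,3.9,0],[0,0,0]],[0,[0.3,3.9,0],[0,0,0]],[0,[0.3,3.9,0],[0,0,0]],[0,[0.3,2,-2],[0,0,0]],[0,[0.3,0,-2],[0,0,0]],[0,[0,0,0],[0,0,0]]]'
python3 - <<'E'
from h import *
np.set_printoptions(precision=4,suppress=True)
tool(); p=viewer.camera("wrist"); save(p,"w2")
for t in ("vial_tray","tube_tray"): print(t,[(round(d["conf"],2),w(p,d["location"]),np.round(px(p,w(p,d["location"])))) for d in mark_of(t,p)[:2]])
E
```

```text
clock: 2.83
position: [0.4721, 0.1824, 0.188]
ee_rot: [-0.02, 0.709, 0.02, 0.705]
ft_force: [-0.3, -0.3, -0.1]
grip_width: 1.003
t 2.83 tcp [0.4721 0.1824 0.188 ] jawyaw 0.056 down [-0.005 -0.001 -1.   ] F [-0.3 -0.3 -0.1] w 1.003
vial_tray [(0.97, array([ 0.4869,  0.2543, -0.0011]), array([275., 105.]))]
tube_tray [(0.72, array([ 0.4551,  0.0939, -0.0063]), array([239., 240.]))]
```

View pics/w2.png

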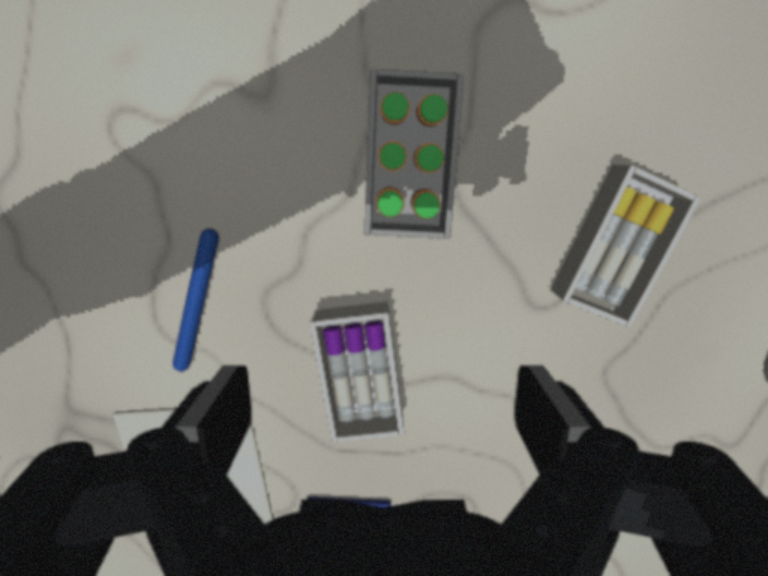

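`w2` shows the vial tray top at (371,71), (460,74), (450,237), (365,234) and the purple tube tray at (314,321), (388,315), (402,432), (336,438). The yellow-capped tray is at right near (630,245).

```bash
python3 - <<'E'
from h import *
p=viewer.camera("wrist")
fit(p,[(371,71),(460,74),(450,237),(365,234)],.04)
fit(p,[(314,321),(388,315),(402,432),(336,438)],.032)
p=viewer.camera("top"); print("top")
fit(p,[(478,365),(476,321),(397,325),(400,370)][::1] and [(400,370),(397,325),(476,321),(478,365)],.008)
E
```

```text
ctr [0.4869 0.2538] size [0.0548 0.0996] yaw short 0.022 yaw long 0.018
ctr [0.4606 0.0938] size [0.0522 0.0973] yaw short 0.15 yaw long 0.176
top
ctr [ 0.4515 -0.1051] size [0.0736 0.1304] yaw short -0.025 yaw long -0.006
```

```bash
python3 -m crank '[[0,[0.75,3.6,0],[0,0,-0.018]],[0,[0.75,3.55,0],[0,0,-0.018]],[0,[0,0,-3.5],[0,0,0]],[0,[0,0,-4],[0,0,0]],[0,[0,0,-4],[0,0,0]],[0,[0,0,-3.2],[0,0,0]],[0,[0,0,-2],[0,0,0]],[0,[0,0,-1],[0,0,0]],[0,[0,0,0],[0,0,0]],[0,[0,0,0],[0,0,0]]]' 40; python3 -c "
from h import *
tool(); p=viewer.camera('wrist'); save(p,'w3')"
```

```text
clock: 3.92
position: [0.489, 0.255, 0.0156]
ee_rot: [-0.007, 0.707, 0.007, 0.708]
ft_force: [0.2, -0.9, 0.9]
grip_width: 0.997
t 3.92 tcp [0.489  0.255  0.0156] jawyaw 0.02 down [ 0.001  0.    -1.   ] F [ 0.2 -0.9  0.9] w 0.997
```

View pics/w3.png

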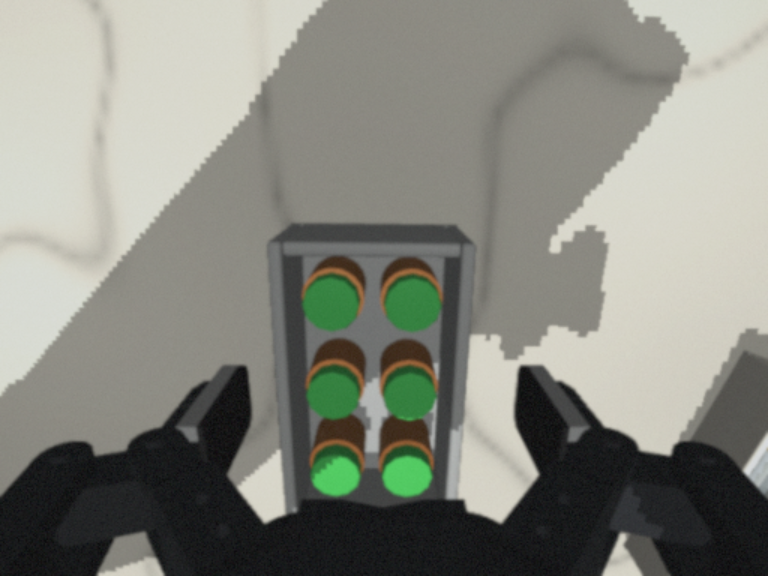

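`w3` shows the vial tray between the open fingers, its centre at about column 372 against 383 for the jaws, so about 2–3 mm off. I'll shift, go down the last bit and close.

```bash
python3 -m crank '[[0,[-0.2,0,-0.8],[0,0,0]],[0.3,[0,0,0],[0,0,0]],[0.6,[0,0,0],[0,0,0]],[0.8,[0,0,0],[0,0,0]],[0.8,[0,0,0],[0,0,0]],[0.8,[0,0,0],[0,0,0]],[0.8,[0,0,0],[0,0,0]],[0.8,[0,0,0],[0,0,0]],[0.8,[0,0,1],[0,0,0]],[0.8,[0,0,2],[0,0,0]],[0.8,[0,0,2],[0,0,0]],[0.8,[0,0,0],[0,0,0]]]' 50; python3 -c "
from h import *
tool(); p=viewer.camera('wrist'); save(p,'w4')
print([(d['conf'],np.round(w(p,d['location']),4)) for d in mark_of('vial_tray',p)[:1]])"
```

```text
clock: 4.97
position: [0.4876, 0.2563, 0.0601]
ee_rot: [-0.007, 0.706, 0.008, 0.709]
ft_force: [1.2, -0.2, -1.5]
grip_width: 0.646
t 4.97 tcp [0.4876 0.2563 0.0601] jawyaw 0.021 down [ 0.004  0.002 -1.   ] F [ 1.2 -0.2 -1.5] w 0.646
[(0.63, array([0.4879, 0.2564, 0.0541]))]
```

View pics/w4.png

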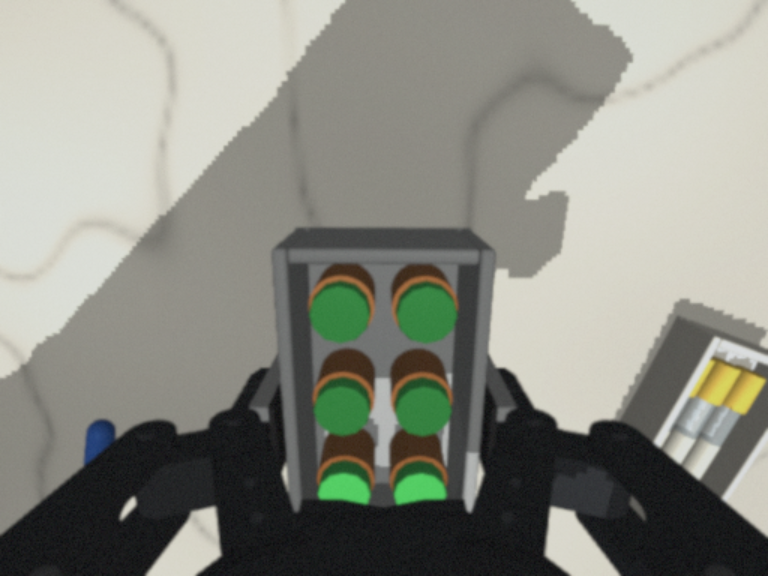

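`w4` shows the vial tray held, centred between the fingers and level. On to the carrier.

```bash
python3 -m crank '[[0.8,[0,0,3],[0,0,0]],[0.8,[0,-2,3],[0,0,0]],[0.8,[-0.4,-3.5,0],[0,0,0]],[0.8,[-0.4,-4,0],[0,0,0]],[0.8,[-0.4,-4,0],[0,0,0]],[0.8,[-0.4,-4,0],[0,0,0]],[0.8,[-0.4,-4,0],[0,0,0]],[0.8,[-0.4,-4,0],[0,0,0]],[0.8,[-0.4,-4,0],[0,0,0]],[0.8,[-0.4,-4,0],[0,0,0]],[0.8,[-0.4,-2.5,0],[0,0,0]],[0.8,[0,0,0],[0,0,0]]]' ; python3 -c "
from h import *
tool(); p=viewer.camera('wrist'); save(p,'w5')
print([(d['conf'],np.round(w(p,d['location']),4)) for n in ('vial_tray','carrier') for d in mark_of(n,p)[:1]])"
```

```text
clock: 6.07
position: [0.4479, -0.1112, 0.1151]
ee_rot: [-0.005, 0.708, 0.004, 0.706]
ft_force: [0.2, -0.3, -1.7]
grip_width: 0.649
t 6.07 tcp [ 0.4479 -0.1112  0.1151] jawyaw 0.013 down [-0.003 -0.001 -1.   ] F [ 0.2 -0.3 -1.7] w 0.649
[(0.84, array([ 0.446 , -0.1116,  0.11  ]))]
```

View pics/w5.png

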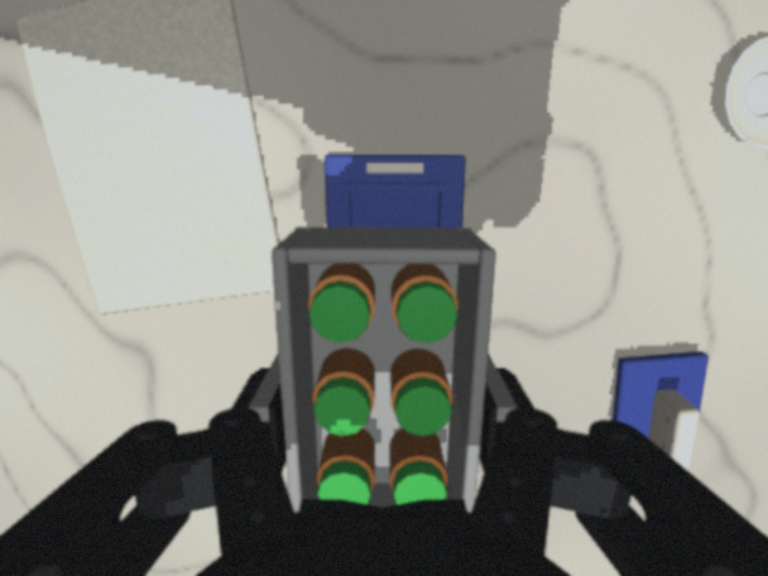

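`w5` shows the carrier's far edge from (325,155) to (465,155), ahead of the tray. I'll use it to check the carrier's position.

```bash
python3 -c "
from h import *
tool(); p=viewer.camera('wrist'); tool()
a,b=ray(p,325/1.5,155/1.5,.008),ray(p,465/1.5,155/1.5,.008); print(a,b,(a+b)/2, 'ctr y',(a+b)[1]/2-.065)"
```

```text
t 6.22 tcp [ 0.4496 -0.1047  0.1156] jawyaw 0.021 down [-0.001  0.001 -1.   ] F [-0.5 -0.3 -2.8] w 0.648
t 6.27 tcp [ 0.4498 -0.104   0.1158] jawyaw 0.022 down [-0.001  0.001 -1.   ] F [ 1.1  0.1 -3.7] w 0.644
[ 0.41616132 -0.03286231  0.008     ] [ 0.49079645 -0.03132458  0.008     ] [ 0.45347888 -0.03209344  0.008     ] ctr y -0.09709344452859534
```

```bash
python3 -m crank '[[0.8,[0.2,0.1,-2],[0,0,0]],[0.8,[0,0,-3],[0,0,0]],[0.8,[0,0,-2],[0,0,0]],[0.8,[0,0,-1],[0,0,0]],[0.8,[0,0,-0.5],[0,0,0]],[0.8,[0,0,-0.4],[0,0,0]],[0.8,[0,0,-0.3],[0,0,0]],[0.8,[0,0,0],[0,0,0]],[0.8,[0,0,0],[0,0,0]]]' ; python3 -c "
from h import *
tool(); p=viewer.camera('wrist'); save(p,'w6');tool()
print([(d['conf'],np.round(w(p,d['location']),4)) for n in ('vial_tray','carrier') for d in mark_of(n,p)[:1]])"
```

```text
clock: 7.02
position: [0.4527, -0.1041, 0.025]
ee_rot: [-0.008, 0.707, 0.007, 0.707]
ft_force: [0.4, -0.1, -2.6]
grip_width: 0.652
t 7.02 tcp [ 0.4527 -0.1041  0.025 ] jawyaw 0.021 down [ 0.001 -0.    -1.   ] F [ 0.4 -0.1 -2.6] w 0.652
t 7.07 tcp [ 0.4527 -0.1042  0.0251] jawyaw 0.021 down [ 0.001 -0.    -1.   ] F [-0.2  0.4 -2. ] w 0.648
[(0.77, array([ 0.4543, -0.101 ,  0.0201]))]
```

View pics/w6.png

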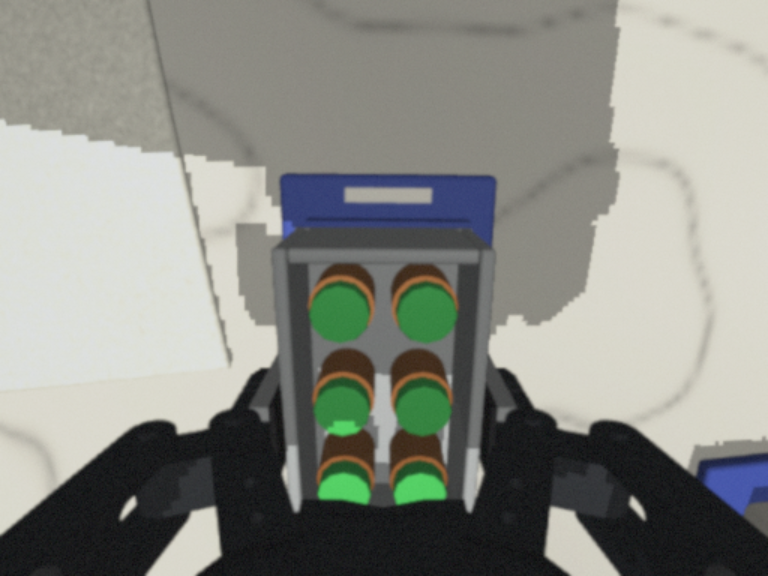

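`w6` shows the carrier's far edge from (281,175) to (496,177), just behind the tray. I'll check it at this settled pose.

```bash
python3 -c "
from h import *
p=viewer.camera('wrist')
a,b=ray(p,281/1.5,175/1.5,.008),ray(p,496/1.5,177/1.5,.008); print(a,b,'ctr',(a+b)/2-[0,.065,0])
a,b=ray(p,275/1.5,251/1.5,.059),ray(p,493/1.5,251/1.5,.059); print(a,b,'tray ctr',(a+b)/2-[0,.05,0])"
```

```text
[ 0.41513938 -0.03937941  0.008     ] [ 0.48919047 -0.03856262  0.008     ] ctr [ 0.45216492 -0.10397101  0.008     ]
[ 0.4240242  -0.05534524  0.059     ] [ 0.47735813 -0.05429852  0.059     ] tray ctr [ 0.45069117 -0.10482188  0.059     ]
```

```bash
python3 -m crank '[[0.8,[0.1,0.1,-0.3],[0,0,0]],[0.8,[0,0,-0.2],[0,0,0]],[0.8,[0,0,-0.15],[0,0,0]],[0.8,[0,0,-0.1],[0,0,0]],[0.8,[0,0,0],[0,0,0]],[0.8,[0,0,0],[0,0,0]]]' ; python3 -c "
from h import *
tool()"
```

```text
clock: 7.72
position: [0.4531, -0.103, 0.0179]
ee_rot: [-0.008, 0.707, 0.007, 0.707]
ft_force: [-10.0, 1.9, 21.5]
grip_width: 0.644
t 7.72 tcp [ 0.4531 -0.103   0.0179] jawyaw 0.021 down [-0.001 -0.001 -1.   ] F [-10.    1.9  21.5] w 0.644
```

Contact came at the expected seated height (TCP 0.018). Release, lift clear, and view.

```bash
python3 -m crank '[[0.6,[0,0,0.1],[0,0,0]],[0.3,[0,0,0],[0,0,0]],[0,[0,0,0],[0,0,0]],[0,[0,0,0],[0,0,0]],[0,[0,0,0],[0,0,0]],[0,[0,0,2],[0,0,0]],[0,[0,0,3.5],[0,0,0]],[0,[0,0,3.5],[0,0,0]],[0,[0,0,3.5],[0,0,0]],[0,[0,0,3],[0,0,0]],[0,[0,0,0],[0,0,0]],[0,[0,0,0],[0,0,0]]]' ; python3 -c "
from h import *
tool(); p=viewer.camera('wrist'); save(p,'w7');tool()
print([(d['conf'],np.round(w(p,d['location']),4)) for n in ('vial_tray','carrier','tube_tray') for d in mark_of(n,p)[:1]])"
```

```text
clock: 8.72
position: [0.4541, -0.1034, 0.1743]
ee_rot: [-0.008, 0.706, 0.007, 0.708]
ft_force: [-0.6, 0.2, -1.0]
grip_width: 1.0
t 8.72 tcp [ 0.4541 -0.1034  0.1743] jawyaw 0.021 down [ 0.003 -0.002 -1.   ] F [-0.6  0.2 -1. ] w 1.0
t 8.77 tcp [ 0.4532 -0.1032  0.1728] jawyaw 0.021 down [ 0.001 -0.001 -1.   ] F [ 0.5  0.1 -0.7] w 1.0
[(0.6, array([ 0.455 , -0.1051,  0.0118]))]
```

View pics/w7.png

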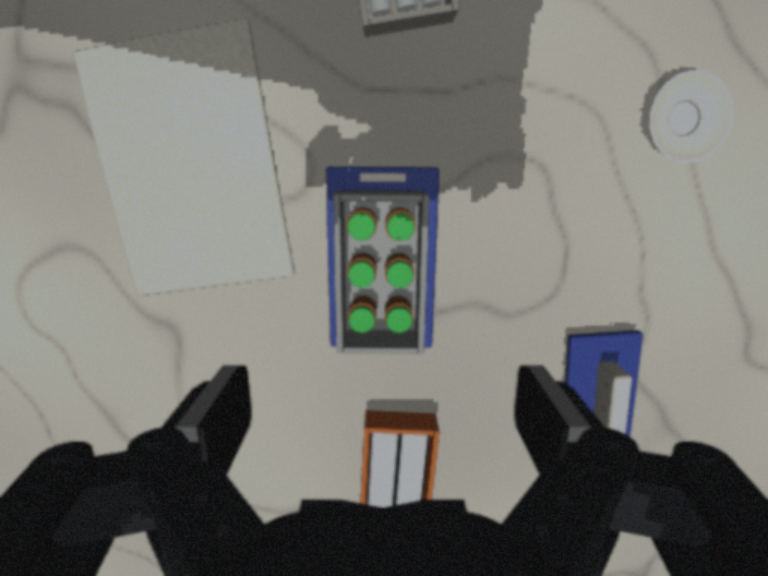

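`w7` shows the vial tray seated square inside the carrier (network z 0.0118, expected 0.011). Next is the tube tray.

```bash
python3 -m crank '[[0,[0.1,3.9,0],[0,0,0.03]],[0,[0.1,4,0],[0,0,0.03]],[0,[0.1,4,0],[0,0,0.03]],[0,[0.1,4,-1],[0,0,0.03]],[0,[0.1,3.7,-1.5],[0,0,0.025]],[0,[0.1,0,-4],[0,0,0]],[0,[0,0,-4],[0,0,0]],[0,[0,0,-2],[0,0,0]],[0,[0,0,0],[0,0,0]],[0,[0,0,0],[0,0,0]],[0,[0,0,0],[0,0,0]]]' ; python3 -c "
from h import *
viewer.camera('wrist');tool(); p=viewer.camera('wrist'); save(p,'w8')
print([(d['conf'],np.round(w(p,d['location']),4)) for n in ('tube_tray',) for d in mark_of(n,p)[:1]])"
```

```text
clock: 9.83
position: [0.4598, 0.0933, 0.0489]
ee_rot: [-0.058, 0.704, 0.059, 0.705]
ft_force: [-0.3, -1.0, 0.4]
grip_width: 1.0
t 9.88 tcp [0.4602 0.0932 0.0493] jawyaw 0.166 down [ 0.002  0.    -1.   ] F [ 0.3 -0.2  0.4] w 1.004
[(0.79, array([ 0.4548,  0.0946, -0.0005]))]
```

View pics/w8.png

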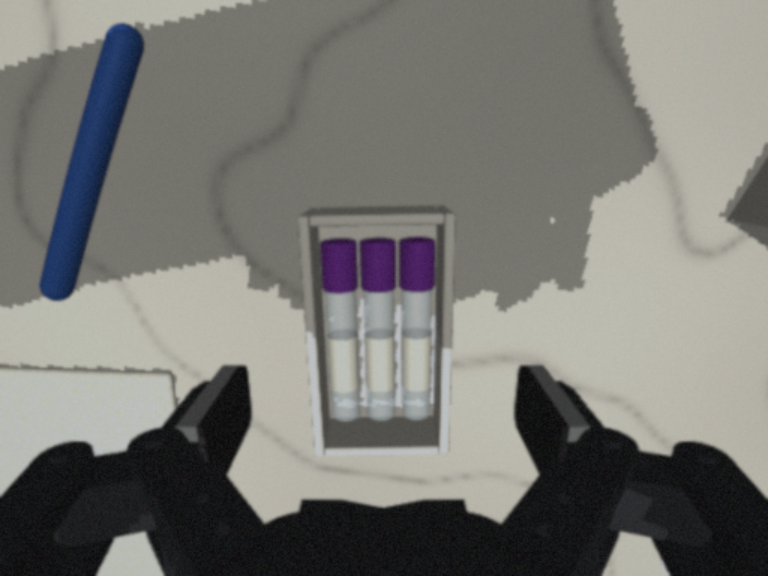

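`w8` shows the tube tray's top rim at (301,216), (453,214), (449,453), (315,455), between the fingers and nearly aligned with them.

```bash
python3 -c "
from h import *
tool(); p=viewer.camera('wrist')
fit(p,[(301,216),(453,214),(449,453),(315,455)],.032)"
```

```text
t 9.98 tcp [0.4603 0.0929 0.0493] jawyaw 0.165 down [ 0.003 -0.    -1.   ] F [-0.1  0.1  0.4] w 0.998
ctr [0.4576 0.0949] size [0.0547 0.099 ] yaw short 0.179 yaw long 0.182
```

```bash
python3 -m crank '[[0,[-0.2,0.2,-1.5],[0,0,0.015]],[0,[0,0,-1.7],[0,0,0]],[0,[0,0,-1],[0,0,0]],[0.4,[0,0,0],[0,0,0]],[0.8,[0,0,0],[0,0,0]],[0.8,[0,0,0],[0,0,0]],[0.8,[0,0,0],[0,0,0]],[0.8,[0,0,0],[0,0,0]],[0.8,[0,0,0],[0,0,0]],[0.8,[0,0,1],[0,0,0]],[0.8,[0,0,2],[0,0,0]],[0.8,[0,0,3],[0,0,0]]]' 50; python3 -m crank '[[0.8,[0,0,3],[0,0,0]],[0.8,[0,0,3],[0,0,0]],[0.8,[0,-3,0],[0,0,-0.03]],[0.8,[-0.1,-3.7,0],[0,0,-0.03]],[0.8,[-0.1,-4,0],[0,0,-0.03]],[0.8,[-0.1,-4,0],[0,0,-0.03]],[0.8,[-0.1,-3,0],[0,0,-0.03]],[0.8,[-0.1,-2,0],[0,0,-0.01]],[0.8,[0,0,0],[0,0,0]],[0.8,[0,0,0],[0,0,0]],[0.8,[0,0,0],[0,0,0]]]'; python3 -c "
from h import *
viewer.camera('wrist');tool(); p=viewer.camera('wrist'); save(p,'w9')
print([(d['conf'],np.round(w(p,d['location']),4)) for n in ('tube_tray','vial_tray') for d in mark_of(n,p)[:1]])"
```

```text
clock: 11.03
position: [0.4555, 0.0948, 0.0656]
ee_rot: [-0.064, 0.706, 0.064, 0.703]
ft_force: [0.3, -0.3, -1.3]
grip_width: 0.645
clock: 11.95
position: [0.4522, -0.1011, 0.1263]
ee_rot: [-0.008, 0.707, 0.008, 0.707]
ft_force: [-0.2, 0.4, -1.8]
grip_width: 0.646
t 12.0 tcp [ 0.4523 -0.1008  0.1262] jawyaw 0.023 down [ 0.  0. -1.] F [-0.2  1.  -1.1] w 0.646
[(0.88, array([ 0.45  , -0.1032,  0.1153]))]
```

View pics/w9.png

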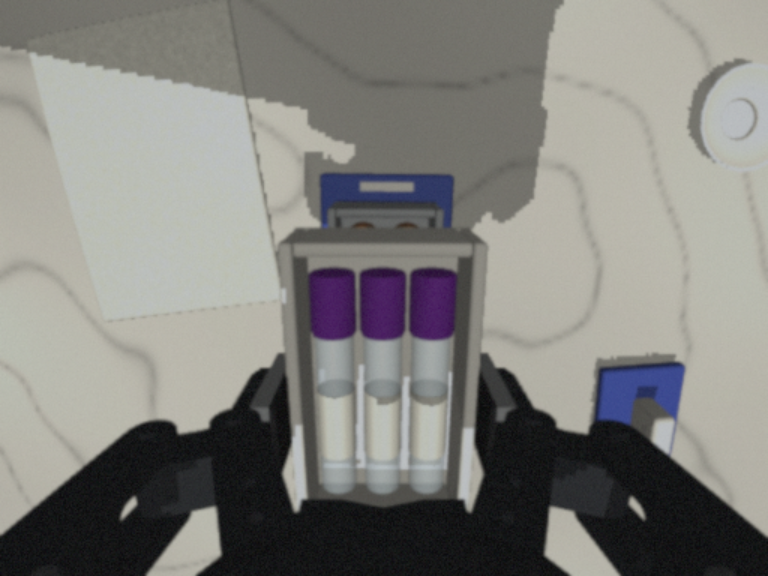

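`w9` shows the held tube tray's far top edge from (283,246) to (485,246), with the vial tray's far rim behind it from (330,206) to (442,206).

```bash
python3 -c "
from h import *
tool(); p=viewer.camera('wrist')
for c,z in (((330,206,442,206),.051),((283,246,485,246),.151)):
  a,b=ray(p,c[0]/1.5,c[1]/1.5,z),ray(p,c[2]/1.5,c[3]/1.5,z); print(a,b,'ctr',(a+b)/2-[-.001,.05,0])"
```

```text
t 12.15 tcp [ 0.4523 -0.101   0.126 ] jawyaw 0.023 down [ 0.  0. -1.] F [-0.3 -0.7 -1.5] w 0.642
[ 0.4249947  -0.05278578  0.051     ] [ 0.47833247 -0.05160851  0.051     ] ctr [ 0.45266358 -0.10219715  0.051     ]
[ 0.42368591 -0.05270446  0.151     ] [ 0.47704724 -0.05153343  0.151     ] ctr [ 0.45136658 -0.10211894  0.151     ]
```

```bash
python3 -m crank '[[0.8,[0.1,0,-2],[0,0,0]],[0.8,[0,0,-2],[0,0,0]],[0.8,[0,0,-1.5],[0,0,0]],[0.8,[0,0,-0.8],[0,0,0]],[0.8,[0,0,-0.3],[0,0,0]],[0.8,[0,0,-0.2],[0,0,0]],[0.8,[0,0,-0.2],[0,0,0]],[0.8,[0,0,-0.15],[0,0,0]],[0.8,[0,0,-0.1],[0,0,0]],[0.8,[0,0,0],[0,0,0]],[0.8,[0,0,0],[0,0,0]]]' ; python3 -c "
from h import *
tool()"
```

```text
clock: 13.12
position: [0.4533, -0.1021, 0.0536]
ee_rot: [-0.007, 0.707, 0.007, 0.707]
ft_force: [-0.1, 0.2, -2.0]
grip_width: 0.647
t 13.12 tcp [ 0.4533 -0.1021  0.0536] jawyaw 0.021 down [ 0.001 -0.    -1.   ] F [-0.1  0.2 -2. ] w 0.647
```

```bash
python3 -m crank '[[0.8,[0,0,-0.1],[0,0,0]],[0.8,[0,0,-0.1],[0,0,0]],[0.8,[0,0,0],[0,0,0]]]' ; python3 -m crank '[[0.8,[0,0,-0.1],[0,0,0]],[0.8,[0,0,0],[0,0,0]]]'
```

```text
clock: 13.37
position: [0.4534, -0.1022, 0.0528]
ee_rot: [-0.008, 0.707, 0.007, 0.707]
ft_force: [-9.3, 0.9, 20.5]
grip_width: 0.646
clock: 13.53
position: [0.4535, -0.1022, 0.0527]
ee_rot: [-0.008, 0.707, 0.007, 0.707]
ft_force: [-15.6, 2.6, 37.1]
grip_width: 0.646
```

Contact is at 0.0528, the seated height. Release, lift, and head for the slide tray, with a numeric check of the tube tray on the way.

```bash
python3 -m crank '[[0.6,[0,0,0.2],[0,0,0]],[0.3,[0,0,0],[0,0,0]],[0,[0,0,0],[0,0,0]],[0,[0,0,0],[0,0,0]],[0,[0,0,0],[0,0,0]],[0,[0,0,2],[0,0,0]],[0,[0,0,3.5],[0,0,0]],[0,[0,0,3.5],[0,0,0]],[0,[0,0,3],[0,0,0]],[0,[0,0,0],[0,0,0]],[0,[0,0,0],[0,0,0]],[0,[0,0,0],[0,0,0]]]' ; python3 -c "
from h import *
tool(); p=viewer.camera('wrist'); save(p,'w10')
print([(n,d['conf'],np.round(w(p,d['location']),4)) for n in ('tube_tray','vial_tray','slide_tray','lid') for d in mark_of(n,p)[:1]])"
python3 -m crank '[[0,[0.1,-3.5,0],[0,0,-0.01]],[0,[0.3,-4,0],[0,0,-0.01]],[0,[0.3,-4,0],[0,0,-0.01]],[0,[0.3,-3.7,-2],[0,0,-0.01]],[0,[0.2,-2,-3],[0,0,0]],[0,[0,0,-4],[0,0,0]],[0,[0,0,-2.5],[0,0,0]],[0,[0,0,0],[0,0,0]],[0,[0,0,0],[0,0,0]],[0,[0,0,0],[0,0,0]]]' ; python3 -c "
from h import *
viewer.camera('wrist');tool(); p=viewer.camera('wrist'); save(p,'w11')
q=viewer.camera('top')
print([(n,d['conf'],np.round(w(p,d['location']),4)) for n in ('tube_tray','vial_tray','slide_tray','lid') for d in mark_of(n,p)[:1]])
print('top',[(n,d['conf'],np.round(w(q,d['location']),4)) for n in ('tube_tray','vial_tray','slide_tray','lid','old_tray') for d in mark_of(n,q)[:1]])
a=cv2.imread('pics/w10.png');b=cv2.imread('pics/w11.png')
cv2.imwrite('pics/w1011.png',np.hstack([a[100:400,230:560],b[150:450,200:570]]))"
```

```text
clock: 14.53
position: [0.4528, -0.1021, 0.1718]
ee_rot: [-0.007, 0.707, 0.007, 0.707]
ft_force: [-0.6, 0.5, 0.0]
grip_width: 1.004
t 14.53 tcp [ 0.4528 -0.1021  0.1718] jawyaw 0.021 down [-0.001 -0.    -1.   ] F [-0.6  0.5  0. ] w 1.004
[('slide_tray', 0.78, array([ 0.4689, -0.2741,  0.0011])), ('lid', 0.85, array([ 0.6189, -0.2014,  0.0036]))]
clock: 15.62
position: [0.4661, -0.2736, 0.0591]
ee_rot: [0.006, 0.706, -0.007, 0.708]
ft_force: [0.1, -1.1, 0.7]
grip_width: 1.005
t 15.67 tcp [ 0.4664 -0.2739  0.0596] jawyaw -0.018 down [ 0.003 -0.002 -1.   ] F [0.2 0.3 0.6] w 1.003
[('slide_tray', 0.69, array([ 4.650e-01, -2.719e-01,  3.000e-04])), ('lid', 0.7, array([ 0.6181, -0.2016,  0.0033]))]
top [('tube_tray', 0.67, array([ 0.4512, -0.102 ,  0.048 ])), ('vial_tray', 0.63, array([ 0.4491, -0.109 ,  0.0126])), ('slide_tray', 0.91, array([ 0.4617, -0.2729,  0.0041])), ('lid', 0.91, array([ 6.231e-01, -2.024e-01, -3.000e-04])), ('old_tray', 0.88, array([ 6.384e-01,  2.032e-01, -6.000e-04]))]
```

View pics/w1011.png

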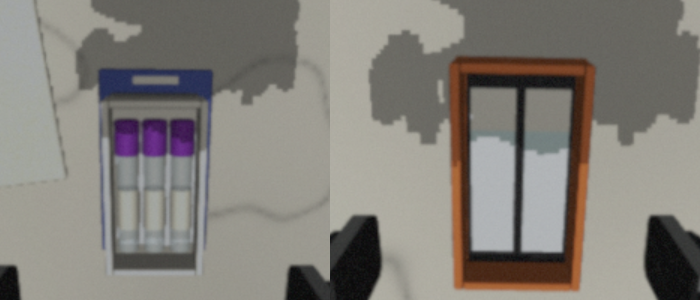

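The left crop shows the tube tray square on the stack. The right crop shows the slide tray's top corners, in `w11` coordinates, at (322,214), (463,216), (449,440), (325,437).

```bash
python3 -c "
from h import *
tool(); p=viewer.camera('wrist')
fit(p,[(322,214),(463,216),(449,440),(325,437)],.030)"
```

```text
t 16.22 tcp [ 0.4651 -0.2736  0.0577] jawyaw -0.019 down [ 0. -0. -1.] F [ 1.3 -0.1  0. ] w 0.998
ctr [ 0.4668 -0.2719] size [0.0536 0.0972] yaw short -0.041 yaw long -0.038
```

```bash
python3 -m crank '[[0,[0.2,0.1,-2],[0,0,-0.02]],[0,[0,0,-2],[0,0,0]],[0,[0,0,-1.1],[0,0,0]],[0.4,[0,0,0],[0,0,0]],[0.8,[0,0,0],[0,0,0]],[0.8,[0,0,0],[0,0,0]],[0.8,[0,0,0],[0,0,0]],[0.8,[0,0,0],[0,0,0]],[0.8,[0,0,0],[0,0,0]],[0.8,[0,0,1],[0,0,0]],[0.8,[0,0,3],[0,0,0]],[0.8,[0,0,3],[0,0,0]]]' 50; python3 -m crank '[[0.8,[0,0,3.5],[0,0,0]],[0.8,[0,0,3.5],[0,0,0]],[0.8,[-0.2,2,0],[0,0,0.01]],[0.8,[-0.3,3.5,0],[0,0,0.01]],[0.8,[-0.3,3.5,0],[0,0,0.01]],[0.8,[-0.3,3.5,0],[0,0,0.01]],[0.8,[-0.2,3,0],[0,0,0.01]],[0.8,[-0.1,1.6,0],[0,0,0.01]],[0.8,[0,0,0],[0,0,0]],[0.8,[0,0,0],[0,0,0]],[0.8,[0,0,0],[0,0,0]]]'; python3 -c "
from h import *
viewer.camera('wrist');tool(); p=viewer.camera('wrist'); save(p,'w12')
print([(d['conf'],np.round(w(p,d['location']),4)) for n in ('slide_tray','tube_tray') for d in mark_of(n,p)[:1]])"
```

```text
clock: 17.27
position: [0.4661, -0.2719, 0.077]
ee_rot: [0.014, 0.708, -0.013, 0.706]
ft_force: [1.1, -0.8, -1.2]
grip_width: 0.643
clock: 18.18
position: [0.4531, -0.1029, 0.1468]
ee_rot: [-0.007, 0.707, 0.007, 0.707]
ft_force: [-0.9, 0.0, -1.5]
grip_width: 0.643
t 18.23 tcp [ 0.4531 -0.103   0.1467] jawyaw 0.019 down [ 0. -0. -1.] F [ 0.2 -0.1 -0.2] w 0.644
[(0.8, array([ 0.4519, -0.1041,  0.1385]))]
```

View pics/w12.png

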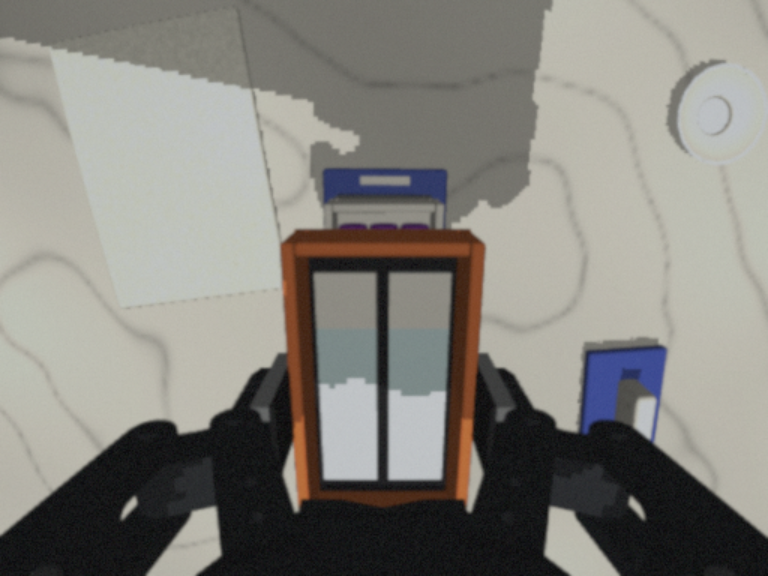

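`w12` shows the held slide tray's far edge from (284,245) to (484,245) and the tube tray's far rim from (325,200) to (446,200). It is aligned with only a small offset.

```bash
python3 -c "
from h import *
tool(); p=viewer.camera('wrist')
for c,z in (((325,200,446,200),.078),((284,245,484,245),.169)):
  a,b=ray(p,c[0]/1.5,c[1]/1.5,z),ray(p,c[2]/1.5,c[3]/1.5,z); print(a,b,'ctr',(a+b)/2-[-.001,.05,0])"
```

```text
t 18.38 tcp [ 0.453  -0.1026  0.1465] jawyaw 0.019 down [-0.  0. -1.] F [ 0.2  0.2 -1.7] w 0.645
[ 0.42439037 -0.05086504  0.078     ] [ 0.48011793 -0.0498424   0.078     ] ctr [ 0.45325415 -0.10035372  0.078     ]
[ 0.4243898  -0.05442762  0.169     ] [ 0.47831223 -0.05344196  0.169     ] ctr [ 0.45235102 -0.10393479  0.169     ]
```

```bash
python3 -m crank '[[0.8,[0.1,0.2,-2],[0,0,0]],[0.8,[0,0,-2],[0,0,0]],[0.8,[0,0,-1.2],[0,0,0]],[0.8,[0,0,-0.5],[0,0,0]],[0.8,[0,0,-0.3],[0,0,0]],[0.8,[0,0,-0.2],[0,0,0]],[0.8,[0,0,-0.2],[0,0,0]],[0.8,[0,0,-0.15],[0,0,0]],[0.8,[0,0,-0.1],[0,0,0]],[0.8,[0,0,0],[0,0,0]],[0.8,[0,0,0],[0,0,0]]]' ;python3 -m crank '[[0.8,[0,0,-0.1],[0,0,0]],[0.8,[0,0,0],[0,0,0]]]'
```

```text
clock: 19.35
position: [0.4544, -0.0997, 0.0806]
ee_rot: [-0.008, 0.707, 0.007, 0.707]
ft_force: [-1.4, 0.0, 2.5]
grip_width: 0.64
clock: 19.52
position: [0.4545, -0.0998, 0.0805]
ee_rot: [-0.008, 0.707, 0.007, 0.707]
ft_force: [-6.9, 1.2, 18.7]
grip_width: 0.642
```

Contact is at 0.0805, the seated height (a foot on the rim would read about 0.0855). Release and go on to the lid.

```bash
python3 -m crank '[[0.6,[0,0,0.1],[0,0,0]],[0.3,[0,0,0],[0,0,0]],[0,[0,0,0],[0,0,0]],[0,[0,0,0],[0,0,0]],[0,[0,0,0],[0,0,0]],[0,[0,0,2],[0,0,0]],[0,[0,0,3.5],[0,0,0]],[0,[0,0,3.5],[0,0,0]],[0,[0,0,2],[0,0,0]],[0,[0,0,0],[0,0,0]],[0,[0,0,0],[0,0,0]],[0,[0,0,0],[0,0,0]]]' ; python3 -c "
from h import *
tool(); p=viewer.camera('wrist'); save(p,'w13')
print([(n,d['conf'],np.round(w(p,d['location']),4)) for n in ('tube_tray','vial_tray','slide_tray','lid') for d in mark_of(n,p)[:1]])"
python3 -m crank '[[0,[3,-1.9,0],[0,0,0.02]],[0,[3.4,-2.1,0],[0,0,0.02]],[0,[3.4,-2.1,0],[0,0,0.02]],[0,[3.4,-2.1,0],[0,0,0.02]],[0,[3.4,-2.1,0],[0,0,0]],[0,[0,0,-3.5],[0,0,0]],[0,[0,0,-4],[0,0,0]],[0,[0,0,-2.5],[0,0,0]],[0,[0,0,0],[0,0,0]],[0,[0,0,0],[0,0,0]],[0,[0,0,0],[0,0,0]]]' ; python3 -c "
from h import *
viewer.camera('wrist');tool(); p=viewer.camera('wrist'); save(p,'w14')
print([(n,d['conf'],np.round(w(p,d['location']),4)) for n in ('lid',) for d in mark_of(n,p)[:1]])
a=cv2.imread('pics/w13.png');b=cv2.imread('pics/w14.png')
cv2.imwrite('pics/w1314.png',np.hstack([a[100:500,230:560],b[150:550,200:570]]))"
```

```text
clock: 20.52
position: [0.4536, -0.0996, 0.1892]
ee_rot: [-0.007, 0.707, 0.007, 0.707]
ft_force: [0.6, 0.2, -1.0]
grip_width: 1.0
t 20.52 tcp [ 0.4536 -0.0996  0.1892] jawyaw 0.021 down [-0.001  0.    -1.   ] F [ 0.6  0.2 -1. ] w 1.0
[('slide_tray', 0.83, array([ 0.4515, -0.1008,  0.0739])), ('lid', 0.96, array([ 0.6201, -0.2014, -0.0008]))]
clock: 21.68
position: [0.6211, -0.2026, 0.092]
ee_rot: [-0.036, 0.705, 0.036, 0.707]
ft_force: [-0.7, 0.2, 1.1]
grip_width: 1.0
t 21.73 tcp [ 0.6214 -0.2028  0.0926] jawyaw 0.101 down [ 0.003 -0.001 -1.   ] F [-0.4  0.1  0.4] w 1.0
[('lid', 0.91, array([ 6.199e-01, -2.010e-01, -3.000e-04]))]
```

View pics/w1314.png

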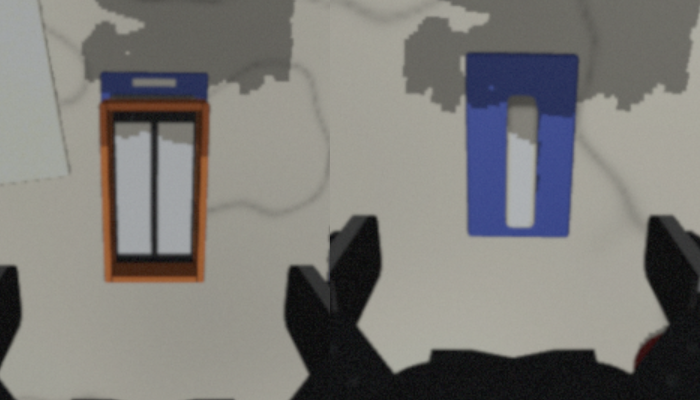

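The slide tray is seated (z 0.074) and square. The lid body's corners in `w14` coordinates are (337,204), (448,205), (439,386), (339,385), and the bar is well aligned with the jaws.

```bash
python3 -c "
from h import *
tool(); p=viewer.camera('wrist')
fit(p,[(337,204),(448,205),(439,386),(339,385)],.013)"
```

```text
t 21.83 tcp [ 0.6213 -0.2029  0.0925] jawyaw 0.101 down [ 0.003 -0.001 -1.   ] F [ 0.2 -0.2  0.4] w 1.0
ctr [ 0.6245 -0.2025] size [0.0543 0.0979] yaw short 0.089 yaw long 0.087
```

```bash
python3 -m crank '[[0,[0.2,0,-2.5],[0,0,-0.012]],[0,[0,0,-3],[0,0,0]],[0,[0,0,-2],[0,0,0]],[0.5,[0,0,0],[0,0,0]],[1,[0,0,0],[0,0,0]],[1,[0,0,0],[0,0,0]],[1,[0,0,0],[0,0,0]],[1,[0,0,0],[0,0,0]],[1,[0,0,0],[0,0,0]],[1,[0,0,0],[0,0,0]],[1,[0,0,0],[0,0,0]],[1,[0,0,0],[0,0,0]]]' 50; python3 -c "
from h import *
tool()"
```

```text
clock: 22.88
position: [0.6231, -0.2029, 0.0166]
ee_rot: [-0.032, 0.706, 0.031, 0.707]
ft_force: [-1.0, -0.3, 6.1]
grip_width: 0.152
t 22.88 tcp [ 0.6231 -0.2029  0.0166] jawyaw 0.089 down [ 0.002 -0.001 -1.   ] F [-1.  -0.3  6.1] w 0.152
```

The lid's bar is held (about 13 mm opening). Lift it and carry it over the stack.

```bash
python3 -m crank '[[1,[0,0,1],[0,0,0]],[1,[0,0,3],[0,0,0]],[1,[0,0,4],[0,0,0]],[1,[0,0,4],[0,0,0]],[1,[0,0,4],[0,0,0]],[1,[0,0,0],[0,0,0]]]'; python3 -m crank '[[1,[-2,1.2,0],[0,0,-0.01]],[1,[-3,1.8,0],[0,0,-0.01]],[1,[-3,1.8,0],[0,0,-0.01]],[1,[-3,1.8,0],[0,0,-0.01]],[1,[-3,1.8,0],[0,0,-0.01]],[1,[-2,1.2,0],[0,0,-0.01]],[1,[-1,0.6,0],[0,0,-0.01]],[1,[0,0,0],[0,0,0]],[1,[0,0,0],[0,0,0]],[1,[0,0,0],[0,0,0]]]'; python3 -c "
from h import *
viewer.camera('wrist');tool(); p=viewer.camera('wrist'); save(p,'w15')
print([(d['conf'],np.round(w(p,d['location']),4)) for n in ('lid','slide_tray') for d in mark_of(n,p)[:1]])"
```

```text
clock: 23.38
position: [0.6255, -0.2027, 0.1848]
ee_rot: [-0.033, 0.702, 0.03, 0.71]
ft_force: [1.7, 0.2, 0.2]
grip_width: 0.157
clock: 24.22
position: [0.4527, -0.1011, 0.1754]
ee_rot: [-0.007, 0.707, 0.007, 0.707]
ft_force: [-0.3, -0.2, -1.2]
grip_width: 0.155
t 24.27 tcp [ 0.4527 -0.101   0.1752] jawyaw 0.019 down [ 0.  0. -1.] F [ 0.3 -0.3 -1. ] w 0.158
[(0.88, array([ 0.4472, -0.1006,  0.1574]))]
```

View pics/w15.png

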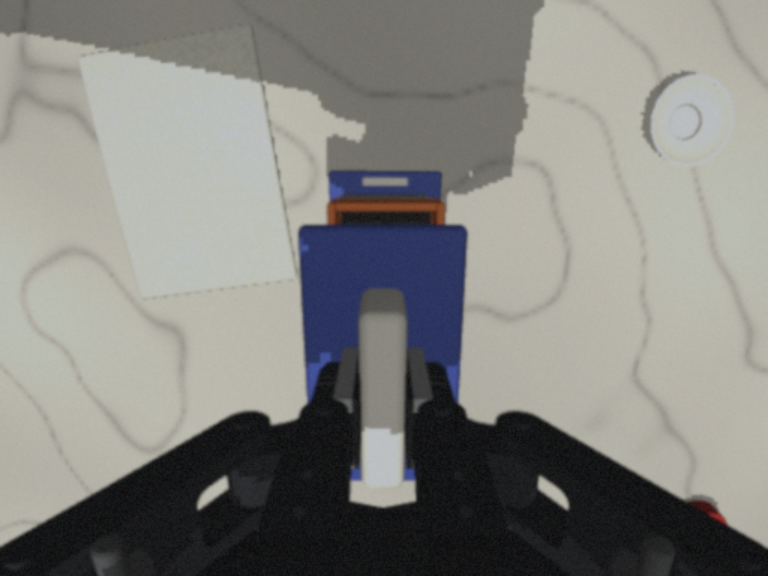

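`w15` shows the lid's far edge from (299,228) to (467,228), with the slide tray's far rim behind it from (328,203) to (446,203).

```bash
python3 -c "
from h import *
tool(); p=viewer.camera('wrist')
for c,z in (((328,203,446,203),.103),((299,228,467,228),.1716)):
  a,b=ray(p,c[0]/1.5,c[1]/1.5,z),ray(p,c[2]/1.5,c[3]/1.5,z); print(a,b,'ctr',(a+b)/2-[-.001,.05,0])"
```

```text
t 24.42 tcp [ 0.4525 -0.1007  0.1749] jawyaw 0.019 down [-0.     0.001 -1.   ] F [ 0.2 -0.9 -1.7] w 0.15
[ 0.42484732 -0.05067938  0.103     ] [ 0.4801745  -0.04967795  0.103     ] ctr [ 0.45351091 -0.10017866  0.103     ]
[ 0.42336678 -0.0519715   0.1716    ] [ 0.47780039 -0.05099776  0.1716    ] ctr [ 0.45158359 -0.10148463  0.1716    ]
```

```bash
python3 -m crank '[[1,[0.2,0.1,-1.8],[0,0,0]],[1,[0,0,-1.8],[0,0,0]],[1,[0,0,-1],[0,0,0]],[1,[0,0,-0.4],[0,0,0]],[1,[0,0,-0.3],[0,0,0]],[1,[0,0,-0.2],[0,0,0]],[1,[0,0,-0.2],[0,0,0]],[1,[0,0,-0.15],[0,0,0]],[1,[0,0,-0.1],[0,0,0]],[1,[0,0,0],[0,0,0]],[1,[0,0,0],[0,0,0]]]' ;python3 -m crank '[[1,[0,0,-0.1],[0,0,0]],[1,[0,0,0],[0,0,0]]]'
```

```text
clock: 25.38
position: [0.4542, -0.0996, 0.1158]
ee_rot: [-0.007, 0.707, 0.007, 0.707]
ft_force: [0.2, 0.6, -1.7]
grip_width: 0.148
clock: 25.55
position: [0.4541, -0.0996, 0.1146]
ee_rot: [-0.007, 0.707, 0.007, 0.707]
ft_force: [-0.5, -0.1, -1.3]
grip_width: 0.151
```

```bash
python3 -m crank '[[1,[0,0,-0.1],[0,0,0]],[1,[0,0,0],[0,0,0]]]' ;python3 -m crank '[[1,[0,0,-0.1],[0,0,0]],[1,[0,0,0],[0,0,0]]]'
```

```text
clock: 25.72
position: [0.4544, -0.0996, 0.1145]
ee_rot: [-0.007, 0.707, 0.007, 0.707]
ft_force: [-5.5, 0.1, 10.2]
grip_width: 0.152
clock: 25.88
position: [0.4546, -0.0997, 0.1145]
ee_rot: [-0.007, 0.707, 0.006, 0.707]
ft_force: [-8.9, 1.1, 24.7]
grip_width: 0.152
```

Contact is at 0.1145, and 0.1146 was expected for seated. Release, lift away and check.

```bash
python3 -m crank '[[0.8,[0,0,0.15],[0,0,0]],[0.4,[0,0,0],[0,0,0]],[0,[0,0,0],[0,0,0]],[0,[0,0,0],[0,0,0]],[0,[0,0,0],[0,0,0]],[0,[0,0,2],[0,0,0]],[0,[0,0,3],[0,0,0]],[0,[0,0,3],[0,0,0]],[0,[0,-2,2],[0,0,0]],[0,[0,-3,0],[0,0,0]],[0,[0,0,0],[0,0,0]],[0,[0,0,0],[0,0,0]]]' ; python3 -c "
from h import *
tool(); p=viewer.camera('wrist'); q=viewer.camera('scene');r=viewer.camera('top')
for s,c in (('wrist',p),('scene',q),('top',r)): print(s,[(n,round(d['conf'],2),np.round(w(c,d['location']),4)) for n in ('lid','slide_tray','tube_tray','vial_tray','carrier','old_tray') for d in mark_of(n,c)[:1]])
a=cv2.resize(p['frame'][:,:,::-1],None,fx=1,fy=1)[20:320,100:460]; u,v=map(int,px(q,[.45,-.1,.06])); b=cv2.resize(q['frame'][v-60:v+60,u-80:u+80,::-1],(400,300),interpolation=cv2.INTER_CUBIC)
cv2.imwrite('pics/fin.png',np.hstack([a,b]))"
```

```text
clock: 26.88
position: [0.4538, -0.151, 0.2138]
ee_rot: [-0.006, 0.707, 0.006, 0.707]
ft_force: [-0.1, 0.7, -0.3]
grip_width: 1.002
t 26.88 tcp [ 0.4538 -0.151   0.2138] jawyaw 0.016 down [-0.  0. -1.] F [-0.1  0.7 -0.3] w 1.002
wrist [('lid', 0.73, array([ 0.4517, -0.0975,  0.0993]))]
scene [('lid', 0.79, array([ 0.4551, -0.0969,  0.1005])), ('slide_tray', 0.69, array([ 0.453 , -0.1015,  0.074 ])), ('tube_tray', 0.61, array([ 0.4532, -0.1019,  0.0465])), ('vial_tray', 0.83, array([ 0.4523, -0.104 ,  0.0111])), ('carrier', 0.8, array([ 4.545e-01, -1.004e-01, -1.000e-04])), ('old_tray', 0.86, array([0.6415, 0.2035, 0.0016]))]
top [('lid', 0.73, array([ 0.4541, -0.1048,  0.0983])), ('slide_tray', 0.6, array([ 0.4492, -0.1   ,  0.0742])), ('tube_tray', 0.38, array([ 0.4518, -0.0982,  0.045 ])), ('vial_tray', 0.52, array([ 0.4493, -0.1096,  0.0117])), ('carrier', 0.8, array([ 4.544e-01, -1.040e-01, -2.000e-04])), ('old_tray', 0.58, array([ 0.6403,  0.2023, -0.0038]))]
```

View pics/fin.png

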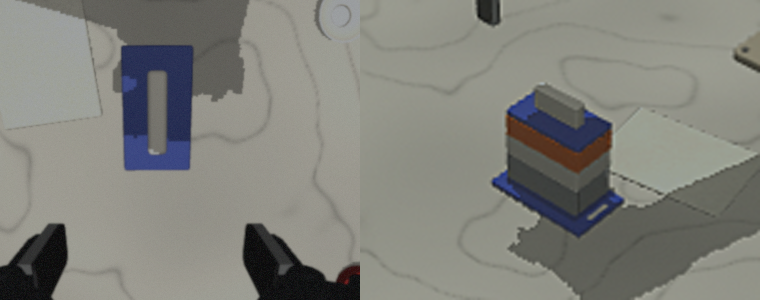

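The stack is flush: carrier, grey, white, orange, blue lid, with no gaps and square. The gripper is clear of it, so I'm handing in.

```bash
python3 -c "
from h import *
print(manip.hand_in())"
```

```text
the job is handed in; nothing more can be done
None
```

The carrier is packed and handed in at about 27 s of the 120 s allowed. From bottom to top it holds the vial tray, the purple-capped tube tray, the slide tray and the lid. Each piece was lowered until it touched at its seated height, then released.

- **Heights:** the last scene picture put the origins at 0.011, 0.047, 0.074 and 0.101 m, against 0.011, 0.046, 0.073 and 0.098 m expected. For the lid, the other two cameras read 0.098–0.099 m and it made contact at the expected height.
- **Alignment:** the stack looks flush and square, with the gripper clear of it. Sideways network readings scattered by several millimetres. In the top view the buried vial tray read about 10 mm in y from the slide tray, and 11 mm from the tube tray. The close-up edge measurements before each placing, corrected before lowering, showed offsets of at most about 3.6 mm.
- **Yellow-capped tray:** it was never touched, and its readings stayed within about 4 mm of the first ones, which is the networks' own accuracy.

No check failed outright. The hand-in itself reports no verdict.

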